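# Tap the bearing cup home in the gearbox housing

### The arm

A 6-joint arm with a two-finger parallel gripper is mounted at the origin on the work surface. World frame = base frame: x ahead of the robot, y to its left, z up, the work surface at z = 0. Lengths are in m, angles in rad, forces in N, time in s.
With the tool pointing down it reaches from about 0.3 to 0.775 m from the base axis. Payload 14.6 kg.
Tool frame: the origin (TCP) lies between the finger pads; the fingertips stand 25 mm ahead of it and the grasp point (between the pads) lies 6 mm ahead of it; z points along the fingers, y is the direction in which the jaws open and shut (so a half turn about z gives the same grasp; the last joint's range is limited). The gripper opens to 85 mm and grips with 20 to 120 N. Pads are 22 mm wide; open, the fingers measure 114 mm over their backs; the gripper's body (76 mm by 85 mm) begins 54 mm behind the grasp point. The pads swing forward as they close: fully open they stand 13 mm farther back than shut.
Start: joints at [1.208, 0.3, 1.521, -0, 1.321, -0.067], TCP at [0.16, 0.526, 0.256] pointing down, gripper open.
Joint ranges: [-3.03, 3.03], [-0.79, 2.21], [0.23, 2.52], [-1.04, 4.18], [0, 3.07], [-2.55, 2.55]. Speed limits (rad/s): [2.22, 2.22, 2.57, 3.14, 3.14, 3.14].

### API

Orientations are given as a rotation vector (axis times angle).
In Python, from cell import r gives the robot as it stands. The module is installed in compiled form; this text tells all that it offers. Calls block until the motion is done:
- r.move_to(position, orientation): joint-space move of the TCP to a pose.
- r.move_straight(position, orientation=None, rate=0.15, until_force=None): straight line of the TCP; orientation=None keeps the orientation; rate is the mean speed in m/s. With until_force (N) it stops when the force on the tool has changed by that much, and returns True; else False.
- r.set_joints(angles): joint-space move.
- r.let_go() and r.grab(newtons=None): open the fingers fully, or close them until they stop; newtons is the grip in N (None keeps the last).
- r.wait(seconds).
- r.solve_ik(position, orientation): joint angles nearest the present ones, or None.
- r.get_state(): the state.
- r.grab_frame(name): name is "side" or "top"; returns a dict with "pixels" (420x560x3 uint8, red, green, blue), "range_z" (420x560 float32, m along the optical axis (not along the pixel's ray), 0 where there is no reading), "K" (3x3 intrinsics, pixels), "xyz" and "attitude" of the camera in the world. Camera axes: x right, y up, looking along -z (the intrinsics and any distortion apply to the point x, -y, -z); pixel columns grow to the right and rows downward; lengths in m; the calibration is good to about 2 mm. A picture is of the moment at which its call begins.
A pose or a line that the arm cannot do raises r.MotionError and nothing moves.
- r.finish_job(): hands the job in, once; it reports no verdict.
Trained networks look in the newest picture that a camera, given by its name, has taken for a name from the list of things; names that differ only in an ending like _2 or _b are one class to them, and where a whole thing is asked for, a point or a joint stands for the part that bears it (a point fixed in the world has none). Each returns a list of dicts, best first, with "score" (0 to 1); they miss things now and then, are a little off and sometimes report something else, mostly with a low value. They report only what shows in the picture. A call takes as long as a camera call. They do not tell look-alikes from the thing itself.
- r.outline_of(camera, target): "region" (420x560 bool, what is visible of it) and "extent" ([left, top, right, bottom] in pixels, round what is visible of it).
- r.tip_of(camera, target): "position" ([column, row] in pixels: a listed point, or the origin of a listed thing).
The state is a dict: "time": time; "joints": joint angles; "joint_vel": joint speeds; "joint_efforts": joint torques, N m; "eef_pos": TCP position; "eef_rot": TCP orientation; "ft_force": force on the tool from outside, world axes, zero at the start; "wrist_torque": the same for the moment, N m; "grip_width": opening from 0.0 (shut) to 1.0 (fully open).
Only numpy, scipy, OpenCV 4.12 (cv2) and the standard library are available. Lean on these libraries where they do the work, as an engineer would, in place of code of your own. Each camera call takes 0.05 s, during which the arm holds its last target.

### The job

The bearing cup has been started by hand in the bore of the clamped gearbox housing. Take the nylon drift from the wooden tool block and tap the cup down with it, a little at a time on alternate sides of its rim so that it never cocks, until it sits fully home and square on the shoulder; then put the drift back in its hole and let go. Touch the cup only with the drift, and leave the other parts and tools where they are.

Things in the scene. Friction and masses are not known exactly. Their poses are not given: they have to be found in the camera images.
- cup: The bearing cup: a steel ring (outer race), 62 mm outside diameter, 20 mm tall, open in the middle. Origin at the centre of its underside, z up along its axis. At the start it stands square in the mouth of the bore with about 10 to 12 mm still to go.
- cup_rim (a point): Centre of the cup's top, on its axis, in the plane of the flat rim that is tapped. The rim is 5.5 mm wide, from radius 25.5 to 31 mm. z along the cup's axis, so its lean shows how far the cup is tilted.
- bore_seat (a point): Centre of the shoulder at the bottom of the housing's bore, 46 mm above the bench, z up along the bore. The bore is 65 mm wide and 16 mm deep. With the cup home its underside rests on the shoulder and cup_rim is 20 mm above this point, 4 mm proud of the housing's face.
- housing: Gearbox housing: round aluminium boss 98 mm wide, face 62 mm above the bench, on a square flange, held by low toggle clamps 55 to 150 mm from the bore along x and -x. Origin under the bore, on the bench. A spring ring in the bore grips the cup: 5 to 15 N on one side of the rim sinks that side, and it stays there while the far side stays up. One side 7 mm lower than the other means cocked.
- drift_grip (a point): The nylon drift, a hand tool 112 mm long standing upright in the tool block: white handle 22 mm in diameter, 46 mm long; below it a black guard collar 34 mm in diameter, 6 mm thick; below that a white shank 18 mm in diameter, 60 mm long. This point: on the axis, middle of the handle, 23 mm below the top, 23 mm above the collar's upper side, 89 mm above the foot; z up along the drift.
- drift_foot (a point): Centre of the drift's flat lower end, 18 mm in diameter, with which the rim is tapped; 89 mm below drift_grip.
- drift_hole (a point): Centre of the mouth of the drift's hole in the top of the wooden tool block, 66 mm above the bench; the hole is 21 mm wide and 58.5 mm deep. The drift stands on the hole's floor, its foot 58.5 mm below this point and its collar just above the block. The block is 66 mm by 160 mm (long side along this point's y) and reaches 38 mm beyond the hole towards +y, 122 mm towards -y.
- punch: Steel pin punch, 13 mm in diameter at its head, standing in the tool block 84 mm from the drift; its top is 106 mm above the bench. Leave it. Origin at its lower end.
- cone: Bearing inner ring with rollers, 50 mm wide and 19 mm tall, lying on the bench. Leave it. Origin under its centre.
- small_cup: A smaller bearing cup, 47 mm wide and 15 mm tall, lying on the bench. Leave it. Origin under its centre.
- pinion: Steel pinion, 58 mm wide, with a stub shaft pointing up, 63 mm tall in all, standing on the bench. Leave it. Origin under its centre.
- cover: Round aluminium end cover, 98 mm wide and 13 mm tall, lying on the bench. Leave it. Origin under its centre.
- spanner: Spanner 170 mm long lying on the bench in front of the crate rack. Leave it. Origin under its middle.
- screwdriver: Screwdriver 190 mm long lying on the bench. Leave it. Origin under its middle.
Things that resemble listed ones, but are neither listed nor needed, are in the scene too. What is shaped like the cup but yellow is not meant.

How it is judged:
On the way, in this order (a step that is already met when the one before it is completed fails the run):
1. the drift is lifted out of its hole (z of drift_foot in the frame of drift_hole above 0.005 m), for 0.1 s.
2. the cup is fully home and square on the shoulder (z of cup_rim in the frame of bore_seat between 0.017 and 0.022 m and horizontal distance between cup_rim and bore_seat below 0.004 m and angle between the z axis of cup_rim and the z axis of bore_seat, either way round below 0.035 rad), for 0.2 s.
At the end, for the whole second after the job is handed in: The cup's underside is within 2 mm of the shoulder and its axis within 2 degrees of the bore's, the drift stands in its own hole with its foot down on the hole's floor (within 5 mm), and the robot touches nothing. The other parts and tools lie within 25 mm of where they were (all of step 2 and z of drift_foot in the frame of drift_hole below -0.0535 m and horizontal distance between drift_grip and drift_hole below 0.01 m and angle between drift_grip's own z axis and vertical below 0.12 rad).
It fails at once if the cup is cocked (tilted more than about 7 degrees) (angle between the z axis of cup_rim and the z axis of bore_seat, either way round above 0.125 rad).
It fails at once if the cup comes out of the bore (z of cup_rim in the frame of bore_seat above 0.037 m).
It fails at once if the robot's fingers press on the cup (contact force between the fingers and cup above 1 N).
It fails at once if the rest of the arm presses on the cup (contact force between the arm and cup above 1 N).
It fails at once if another part or tool on the bench is moved by more than 25 mm (distance of any of punch, cone, small_cup, pinion, cover, spanner, screwdriver from where it was at the start of the episode above 0.025 m).
It also fails if it takes over 72 s, if anything falls off the work surface, if the arm or the gripper's body presses on something with over 40 N, if the wrist force passes 120 N, or if a joint passes its speed limit or range.

## Working session

There is one attempt and no reset: what is moved stays moved. The work goes in short steps, each a Python script; the robot and the scene stay as the last script left them, time stands still between calls to the robot, and variables do not carry over. Pictures are saved under pics/ and viewed, and the job is handed in when it is done.

```bash
mkdir -p pics; ls; cat > h.py <<'E'
import numpy as np, cv2
from scipy.spatial.transform import Rotation as R
from cell import r
def rotm(a):
    a=np.array(a,float)
    if a.shape==(3,3): return a
    if a.size==3: return R.from_rotvec(a).as_matrix()
    return R.from_quat(a).as_matrix()
def cloud(f):
    K=np.array(f["K"]); z=f["range_z"]; v,u=np.mgrid[0:z.shape[0],0:z.shape[1]]
    X=(u-K[0,2])/K[0,0]*z; Y=(v-K[1,2])/K[1,1]*z
    P=np.stack([X,-Y,-z],-1)@rotm(f["attitude"]).T+np.array(f["xyz"])
    P[z<=0]=np.nan
    return P
def save(n,img,s=1): cv2.imwrite("pics/"+n,cv2.resize(img[...,::-1],None,fx=s,fy=s,interpolation=cv2.INTER_CUBIC))
E
python3 - <<'E'
from h import *
for c in ("side","top"):
    f=r.grab_frame(c); save(c+"0.png",f["pixels"],1.4); print(c,{k:np.array(v).round(4).tolist() for k,v in f.items() if k not in("pixels","range_z")})
    np.savez(c+"0.npz",**{k:np.array(v) for k,v in f.items()})
    for t in ("cup","cup_rim","bore_seat","drift_grip","drift_hole","punch"):
        o=r.tip_of(c,t); print(t,[(np.round(d["position"]).tolist(),round(d["score"],2)) for d in o[:4]])
s=r.get_state();print(s)
E
```

```text
pics
side {'K': [[529.0788, 0.0, 268.8116], [0.0, 529.0788, 207.8356], [0.0, 0.0, 1.0]], 'xyz': [0.1022, -0.8109, 1.042], 'attitude': [0.752, -0.2035, -0.5069]}
cup [([348.0, 331.0], 0.91), ([302.0, 270.0], 0.9), ([276.0, 249.0], 0.57), ([306.0, 270.0], 0.3)]
cup_rim [([305.0, 342.0], 0.92), ([346.0, 324.0], 0.83), ([308.0, 264.0], 0.65), ([275.0, 247.0], 0.58)]
bore_seat [([311.0, 272.0], 0.64)]
drift_grip [([296.0, 175.0], 0.72), ([218.0, 153.0], 0.62)]
drift_hole [([224.0, 161.0], 0.94), ([373.0, 376.0], 0.6)]
punch [([218.0, 154.0], 0.49)]
top {'K': [[432.9229, 0.0, 278.8016], [0.0, 432.9229, 209.5104], [0.0, 0.0, 1.0]], 'xyz': [0.4569, -0.0181, 1.231], 'attitude': [0.0895, -0.0884, -1.5866]}
cup [([349.0, 220.0], 0.79), ([395.0, 251.0], 0.66), ([300.0, 224.0], 0.65), ([397.0, 216.0], 0.51)]
cup_rim [([397.0, 212.0], 0.76), ([354.0, 220.0], 0.55), ([399.0, 251.0], 0.54), ([299.0, 221.0], 0.5)]
bore_seat [([347.0, 219.0], 0.88), ([350.0, 218.0], 0.36)]
drift_grip [([186.0, 221.0], 0.52)]
drift_hole [([191.0, 222.0], 0.95)]
punch [([221.0, 215.0], 0.54), ([349.0, 220.0], 0.26)]
{'time': 0.7, 'joints': array([ 1.20838469e+00,  2.99880593e-01,  1.52101027e+00, -8.51059035e-06,
        1.32074325e+00, -6.66262068e-02]), 'joint_vel': array([-8.94751040e-05, -2.31161272e-04, -1.18045482e-03,  6.39384810e-04,
        7.87832615e-04,  2.12287294e-04]), 'joint_efforts': array([-2.75841230e-03, -5.43259048e+01, -3.61944079e+01, -1.69622122e-04,
        5.45422608e-04,  1.00728803e-05]), 'eef_pos': array([0.16033018, 0.52608782, 0.25628688]), 'eef_rot': array([-4.62923425e-01, -3.10729810e+00,  6.63917065e-05]), 'ft_force': array([-0.16565031, -1.52018975, -0.58641937]), 'wrist_torque': array([ 0.02713316, -0.01637704,  0.04008047]), 'grip_width': 0.9995722730348127}
```

View pics/side0.png

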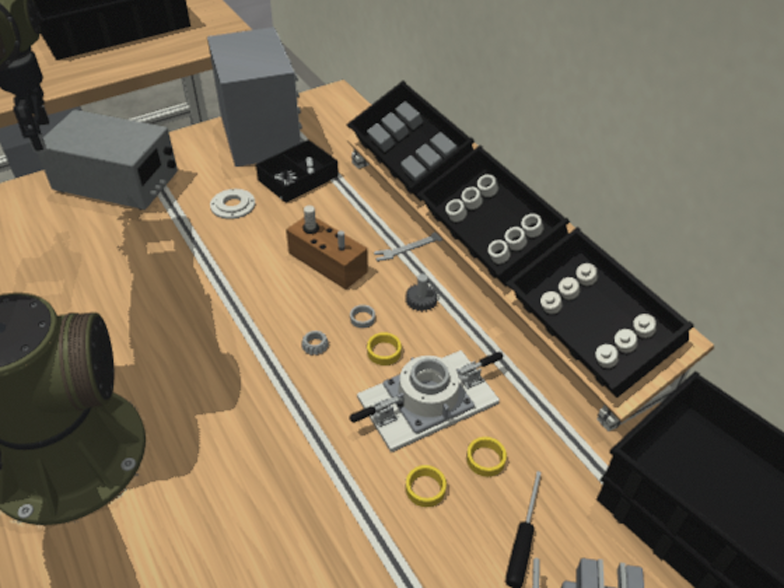

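View pics/top0.png

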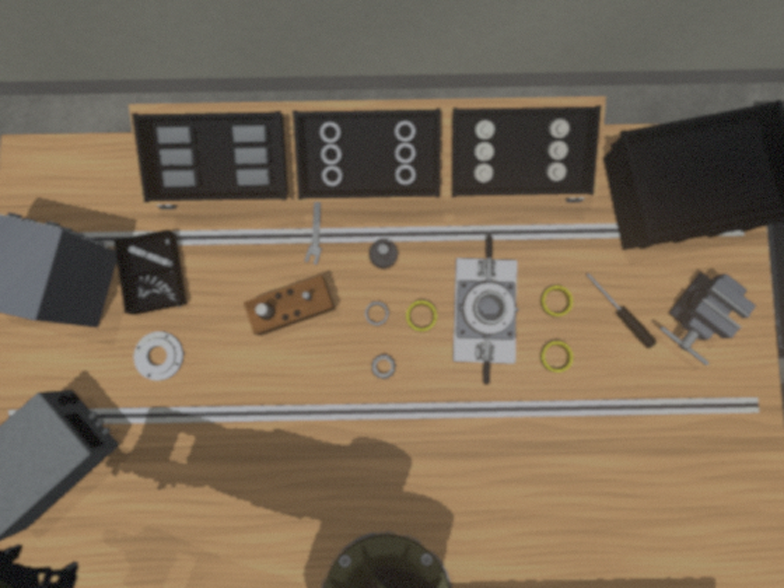

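The side view shows the drift (tall handle with black collar) at about (221,155) in the tool block, with the punch at (243,172). The housing with the steel cup is at (307,267). Ring-shaped candidates are the yellow rings at (275,249), (304,346) and (347,325), the small grey cup at (259,226) and the steel ring in the housing. Only the ring in the housing fits the description. Next I'll crop to confirm and measure.

```bash
python3 - <<'E'
from h import *
F={c:dict(np.load(c+"0.npz")) for c in("side","top")}
a=F["side"]["pixels"][235:315,250:360]; b=F["side"]["pixels"][135:215,190:300]
save("crop.png",np.hstack([a,b]),3.6)
C={c:cloud(F[c]) for c in F}
for c in F:
    P=C[c]; z=P[...,2]
    print(c,"bench",np.nanmedian(z[250:260,270:290]) )
    def pr(n,m):
        q=P[m]; print(n,len(q),q.mean(0).round(4) if len(q) else "", (q.min(0).round(4),q.max(0).round(4)) if len(q) else "")
    # drift: points above .08 near block
    u,v=(221,155) if c=="side" else (187,221)
    V,U=np.mgrid[0:420,0:560]
    near=(abs(U-u)<40)&(abs(V-v)<40)
    pr("drift top",near&(z>.112)&(z<.135))
    pr("block top",near&(z>.06)&(z<.07))
    u,v=(307,267) if c=="side" else (349,220)
    near=(abs(U-u)<40)&(abs(V-v)<40)
    pr("face",near&(z>.058)&(z<.066))
    pr("rim",near&(z>.069)&(z<.085))
    pr("in",near&(np.hypot(U-u,V-v)<6))
    q=z[near&(z>.066)]; print(np.percentile(q,[5,25,50,75,95]).round(4) if len(q) else "")
E
```

```text
side bench 0.003763294644163029
drift top 48 [0.5553 0.2194 0.1184] (array([0.5446, 0.2079, 0.1128]), array([0.566 , 0.2335, 0.1224]))
block top 803 [0.5668 0.1711 0.0662] (array([0.5123, 0.0963, 0.06  ]), array([0.6236, 0.2616, 0.07  ]))
face 645 [ 0.5515 -0.2149  0.0624] (array([ 0.5061, -0.2579,  0.0581]), array([ 0.6053, -0.1589,  0.0659]))
rim 274 [ 0.555  -0.2086  0.0758] (array([ 0.5238, -0.2392,  0.0691]), array([ 0.586 , -0.1769,  0.0827]))
in 109 [nan nan nan] (array([nan, nan, nan]), array([nan, nan, nan]))
[0.0665 0.0701 0.0753 0.0778 0.0798]
top bench 0.0003923365653679678
drift top 58 [0.5589 0.221  0.1186] (array([0.5497, 0.2107, 0.1138]), array([0.5683, 0.232 , 0.1228]))
block top 1092 [0.5704 0.1882 0.0655] (array([0.5167, 0.124 , 0.0602]), array([0.6255, 0.2664, 0.0699]))
face 545 [ 0.559  -0.2071  0.0615] (array([ 0.5115, -0.2548,  0.058 ]), array([ 0.6072, -0.1591,  0.066 ]))
rim 176 [ 0.5595 -0.2095  0.0757] (array([ 0.5292, -0.242 ,  0.0691]), array([ 0.5892, -0.177 ,  0.0814]))
in 109 [ 0.5609 -0.2143  0.024 ] (array([ 0.5465, -0.2288,  0.0173]), array([ 0.5753, -0.2001,  0.0288]))
[0.0668 0.0718 0.0755 0.0773 0.08  ]
```

View pics/crop.png

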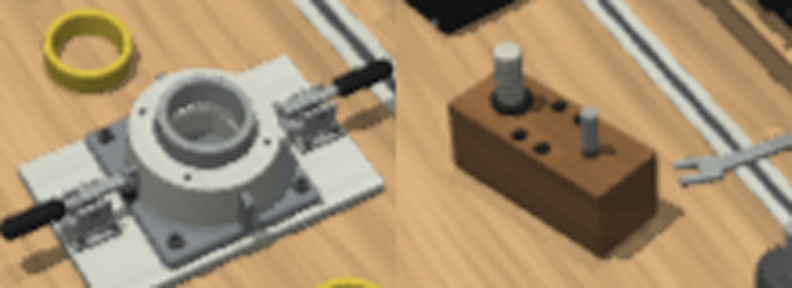

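The crops confirm the grey ring proud of the clamped housing and the handle-and-collar tool in the block. Now I'll fit circles to refine the centres.

```bash
python3 - <<'E'
from h import *
from scipy.optimize import least_squares as LS
F={c:dict(np.load(c+"0.npz")) for c in("side","top")}
for c in F:
    P=cloud(F[c]); q=P.reshape(-1,3); cam=F[c]["xyz"]
    # drift handle
    d=np.hypot(q[:,0]-.557,q[:,1]-.221)
    m=(d<.02)&(q[:,2]>.082)&(q[:,2]<.116); p=q[m]
    f=lambda x:np.hypot(p[:,0]-x[0],p[:,1]-x[1])-.011
    s=LS(f,[.557,.221],loss="soft_l1",f_scale=.002); print(c,"handle fit",s.x.round(4),len(p))
    t=q[(d<.018)&(q[:,2]>.117)]; print("  top disc mid",((t.min(0)+t.max(0))/2).round(4),t.mean(0).round(4),np.median(t[:,2]).round(4))
    # collar pts
    # rim top: annulus fit
    d=np.hypot(q[:,0]-.557,q[:,1]-.209)
    p=q[(d<.036)&(q[:,2]>.0745)&(q[:,2]<.082)]
    f=lambda x:np.hypot(p[:,0]-x[0],p[:,1]-x[1])-.02825
    s=LS(f,[.557,.209*-1],loss="soft_l1",f_scale=.002)
    p=p if False else q[(np.hypot(q[:,0]-.557,q[:,1]+.209)<.036)&(q[:,2]>.0745)&(q[:,2]<.082)]
    s=LS(f,[.557,-.209],loss="soft_l1",f_scale=.002);print("  rim",s.x.round(4),len(p),"z",np.median(p[:,2]).round(4))
    A=np.c_[p[:,:2]-s.x,np.ones(len(p))]; k=np.linalg.lstsq(A,p[:,2],rcond=None)[0]; print("  plane",k.round(4))
    # face: outer boundary circle
    p=q[(np.hypot(q[:,0]-.557,q[:,1]+.209)<.06)&(abs(q[:,2]-.062)<.003)]
    for it in range(1):
        g=lambda x:(lambda rr:np.maximum(rr-.049,0)+np.maximum(.0325-rr,0))(np.hypot(p[:,0]-x[0],p[:,1]-x[1]))
        s=LS(g,[.557,-.209]); print("  face",s.x.round(4),len(p),np.median(p[:,2]).round(4))
    b=q[(abs(q[:,2])<.012)&(abs(q[:,0]-.5)<.1)&(abs(q[:,1])<.1)]; print("  bench",np.median(b[:,2]).round(4))
    b=q[(abs(q[:,2]-.066)<.004)&(abs(q[:,0]-.57)<.08)&(abs(q[:,1]-.18)<.1)]; 
    print("  block",cv2.minAreaRect((b[:,:2]*1000).astype(np.float32)))
    # project predicted points
    K=F[c]["K"]
    for n,w in (("grip",[.557,.221,.1195]),("rim",[.557,-.209,.077])):
        x=rotm(F[c]["attitude"]).T@(np.array(w)-cam); print("  ",n,(K[0,0]*x[0]/-x[2]+K[0,2]).round(1),(K[1,1]*-x[1]/-x[2]+K[1,2]).round(1))
E
```

```text
side handle fit [0.556  0.2224] 73
  top disc mid [0.5553 0.2207 0.1198] [0.5554 0.2212 0.1197] 0.1201
  rim [ 0.5553 -0.2086] 188 z 0.0777
  plane [-0.0098 -0.0033  0.0776]
  face [ 0.5553 -0.2096] 571 0.0623
  bench 0.001
  block ((568.6886596679688, 181.79544067382812), (71.33671569824219, 165.2001495361328), 18.791250228881836)
   grip 220.8 148.7
   rim 307.0 266.1
top handle fit [0.559 0.222] 31
  top disc mid [0.5588 0.2213 0.12  ] [0.5587 0.2213 0.1195] 0.1192
  rim [ 0.5585 -0.2077] 123 z 0.0768
  plane [0.0102 0.016  0.0772]
  face [ 0.5571 -0.2051] 477 0.0617
  bench -0.0006
  block ((572.2470703125, 181.82611083984375), (66.66975402832031, 159.89527893066406), 18.39998435974121)
   grip 186.1 221.2
   rim 350.2 219.7
```

```bash
python3 - <<'E'
from h import *
for c in("side","top"):
    q=cloud(dict(np.load(c+"0.npz"))).reshape(-1,3)
    m=(q[:,2]>.12)&(q[:,1]>.2)&(q[:,1]<.9)&(q[:,0]>.1)&(q[:,0]<.9)
    p=q[m]; rr=np.hypot(p[:,0],p[:,1]); a=np.degrees(np.arctan2(p[:,1],p[:,0]))
    for lo in range(15,80,5):
        s=(a>lo)&(a<lo+5)&(rr<.8)
        if s.sum()>10: print(c,lo,s.sum(),rr[s].min().round(3),p[s][:,2].max().round(3))
down=[0,np.pi,0]
for p in ([.557,.2215,.25],[.557,.2215,.104],[.557,-.208+.03,.175],[.557,-.208-.03,.175],[.557,-.208,.28]):
    print(p,np.round(r.solve_ik(p,down),2))
E
```

```text
side 20 19 0.591 0.122
side 45 277 0.78 0.224
side 55 304 0.597 0.135
side 60 713 0.302 0.547
side 65 1749 0.316 0.552
side 70 1858 0.418 0.511
side 75 177 0.514 0.401
top 20 17 0.592 0.123
top 45 226 0.789 0.222
top 55 751 0.605 0.134
top 60 1495 0.606 0.134
top 65 1212 0.492 0.464
top 70 1244 0.476 0.4
top 75 18 0.687 0.131
[0.557, 0.2215, 0.25] [ 0.32  0.42  1.38 -0.    1.35 -1.25]
[0.557, 0.2215, 0.104] [ 0.32  0.57  1.51 -0.    1.06 -1.25]
[0.557, -0.178, 0.175] [-0.37  0.45  1.51  0.    1.18 -1.94]
[0.557, -0.238, 0.175] [-0.46  0.5   1.44  0.    1.2  -2.04]
[0.557, -0.208, 0.28] [-0.42  0.38  1.35  0.    1.4  -1.99]
```

```bash
python3 - <<'E'
from h import *
D=[0,np.pi,0]
r.move_to([.557,.2215,.25],D)
r.move_straight([.557,.2215,.104],rate=.12)
f0=r.get_state()["ft_force"]
r.grab(80)
s=r.get_state();print(s["time"],s["ft_force"]-f0,s["grip_width"],s["wrist_torque"])
f=r.grab_frame("side"); save("g.png",f["pixels"][100:240,150:330],4)
r.move_straight([.557,.2215,.19],rate=.1)
s=r.get_state();print(s["time"],s["ft_force"]-f0,s["grip_width"],s["wrist_torque"])
f=r.grab_frame("side"); save("g2.png",f["pixels"][80:220,150:330],4)
np.savez("lift_side.npz",**{k:np.array(v) for k,v in f.items()})
f=r.grab_frame("top");np.savez("lift_top.npz",**{k:np.array(v) for k,v in f.items()})
E
```

```text
4.5 [-0.28215267 -1.27654685  3.39785062] 0.2382126629062521 [-0.12389543  0.04108133 -0.02640437]
5.5583 [ 0.9180314  -0.4652935  -1.80269684] 0.23368886137259354 [-0.04228885  0.02618856 -0.01806248]
```

View pics/g2.png

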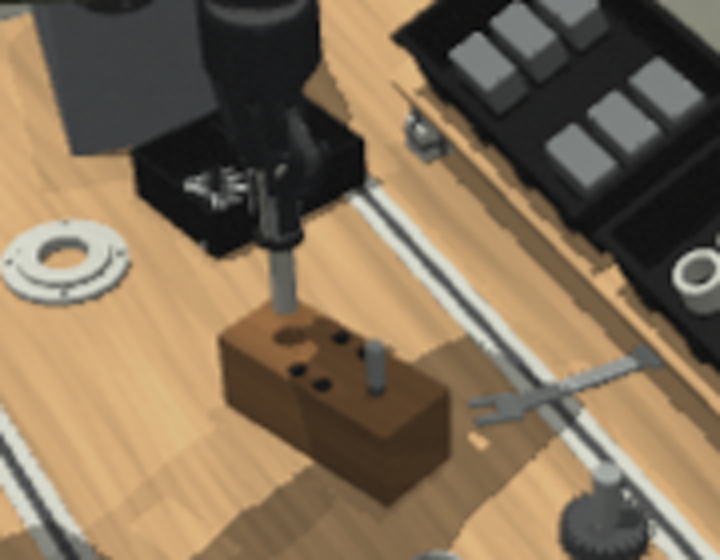

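The drift is lifted clear of its hole, with the shank at crop (285,280). Next: a quick check of the shank axis, then over to the cup.

```bash
cat >> h.py <<'E'
def shank(q,cx,cy,z0,z1):
    from scipy.optimize import least_squares as LS
    p=q[(np.hypot(q[:,0]-cx,q[:,1]-cy)<.018)&(q[:,2]>z0)&(q[:,2]<z1)]
    if len(p)<8: return None,len(p)
    s=LS(lambda x:np.hypot(p[:,0]-x[0]-x[2]*(p[:,2]-z0),p[:,1]-x[1]-x[3]*(p[:,2]-z0))-.009,[cx,cy,0,0],loss="soft_l1",f_scale=.002)
    return s.x.round(4),len(p),p[:,2].min().round(4)
def rim(f,cx=.557,cy=-.208,zlo=.0655,zhi=.085):
    q=cloud(f).reshape(-1,3); rr=np.hypot(q[:,0]-cx,q[:,1]-cy)
    p=q[(rr>.0245)&(rr<.032)&(q[:,2]>zlo)&(q[:,2]<zhi)]
    for _ in range(4):
        A=np.c_[p[:,0]-cx,p[:,1]-cy,np.ones(len(p))]; k=np.linalg.lstsq(A,p[:,2],rcond=None)[0]
        e=p[:,2]-A@k; p=p[abs(e)<max(.0025,1.5*e.std())] if _<3 else p
    return k.round(4),len(p)
E
python3 - <<'E'
from h import *
for c in ("side","top"):
    f=dict(np.load(f"lift_{c}.npz")); q=cloud(f).reshape(-1,3)
    print(c,shank(q,.557,.2215,.088,.145))
r.move_to([.557,-.208,.23],[0,np.pi,0])
for c in ("side","top"):
    f=r.grab_frame(c); print(c,rim(f,zlo=.07)); save(f"over_{c}.png",f["pixels"][200:330,240:420] if c=="side" else f["pixels"][150:290,270:440],4)
    print(shank(cloud(f).reshape(-1,3),.557,-.208,.12,.185))
s=r.get_state();print(s["time"],s["eef_pos"],s["ft_force"])
E
```

```text
side (array([ 0.5554,  0.2236, -0.0007, -0.0074]), 94, np.float64(0.093))
top (None, 0)
side (array([0.0137, 0.0084, 0.0777]), 144)
(None, 2)
top (array([-0.2785, -0.7509,  0.0983]), 10)
(None, 0)
7.35 [ 0.55734331 -0.20698096  0.22988435] [-0.0738502   0.24014146 -1.42994876]
```

View pics/over_side.png

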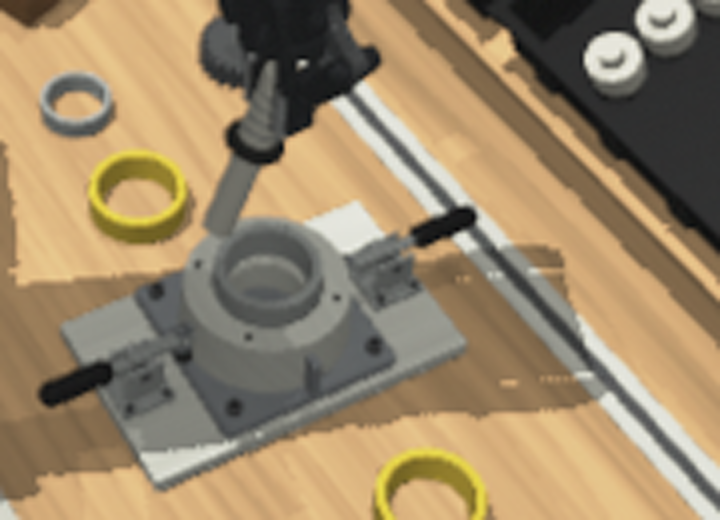

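The drift has tilted in the grasp: its foot is at crop (218,225), left of where it should be. I'll measure the tilt and the tool orientation.

```bash
cat >> h.py <<'E'
def axis(f,p0,d0,L=(.03,.055),rad=.009,lo=-.06,hi=0.0):
    """fit cylinder rad: p0=guess of point, d0=guess dir, points with axial coord in L below p0"""
    from scipy.optimize import least_squares as LS
    q=cloud(f).reshape(-1,3); q=q[~np.isnan(q[:,0])]
    p0=np.array(p0,float); d=np.array(d0,float); d/=np.linalg.norm(d)
    for it in range(4):
        t=(q-p0)@d; e=np.linalg.norm(q-p0-t[:,None]*d,axis=1)
        p=q[(t>lo)&(t<hi)&(e<(.016 if it<2 else .0125))]
        if len(p)<10: return None,len(p)
        def g(x):
            dd=np.array([x[2],x[3],1]);dd/=np.linalg.norm(dd); v=p-np.array([x[0],x[1],p0[2]]); 
            return np.linalg.norm(np.cross(v,dd),axis=1)-rad
        s=LS(g,[p0[0],p0[1],d[0]/d[2],d[1]/d[2]],loss="soft_l1",f_scale=.0015)
        p0=np.array([s.x[0],s.x[1],p0[2]]); d=np.array([s.x[2],s.x[3],1]);d/=np.linalg.norm(d)
    t=(p-p0)@d
    return p0.round(4),d.round(4),len(p),t.min().round(4),t.max().round(4),np.abs(s.fun).mean().round(4)
E
python3 - <<'E'
from h import *
s=r.get_state();print(s["time"],s["eef_pos"],s["eef_rot"],s["joint_vel"].round(3),s["grip_width"])
f=r.grab_frame("side"); np.savez("tilt.npz",**{k:np.array(v) for k,v in f.items()})
q=cloud(f).reshape(-1,3)
p=q[(np.hypot(q[:,0]-.545,q[:,1]+.2)<.06)&(q[:,2]>.10)&(q[:,2]<.22)]
for z in np.arange(.1,.22,.01):
    m=(p[:,2]>=z)&(p[:,2]<z+.01)
    if m.sum(): print(z.round(2),m.sum(),p[m].mean(0).round(4),np.ptp(p[m],axis=0).round(3))
E
```

```text
7.35 [ 0.55734331 -0.20698096  0.22988435] [ 2.23394323e-03 -3.14144504e+00 -2.44194619e-04] [-0.002 -0.001 -0.001 -0.     0.003 -0.   ] 0.22853659711109678
0.13 15 [ 0.5178 -0.2094  0.1367] [0.011 0.012 0.009]
0.14 32 [ 0.5202 -0.2093  0.1449] [0.02  0.015 0.01 ]
0.15 34 [ 0.524  -0.2099  0.155 ] [0.017 0.015 0.01 ]
0.16 31 [ 0.5273 -0.2092  0.1655] [0.015 0.015 0.009]
0.17 31 [ 0.5306 -0.2093  0.1755] [0.017 0.018 0.009]
0.18 21 [ 0.5362 -0.2122  0.1846] [0.026 0.019 0.01 ]
0.19 80 [ 0.5366 -0.211   0.1962] [0.03  0.033 0.01 ]
0.2 44 [ 0.5382 -0.2112  0.2048] [0.021 0.023 0.01 ]
0.21 63 [ 0.5453 -0.2133  0.2154] [0.024 0.048 0.01 ]
```

The tool is vertical but the drift leans about 19° about the jaw axis. My low joint-space move probably clipped the punch top (0.106 m) on the way. I'll check that the punch is still in place.

```bash
python3 - <<'E'
from h import *
f=dict(np.load("tilt.npz")); g=dict(np.load("side0.npz"))
save("punch.png",np.hstack([g["pixels"][120:220,190:290],f["pixels"][120:220,190:290]]),4)
for x in (g,f):
    q=cloud(x).reshape(-1,3); p=q[(np.hypot(q[:,0]-.584,q[:,1]-.142)<.03)&(q[:,2]>.075)&(q[:,2]<.13)]; print(len(p),p.mean(0).round(4),p.max(0).round(4))
E
```

```text
56 [0.5807 0.1393 0.0939] [0.5875 0.1494 0.1081]
45 [0.581  0.138  0.0933] [0.5889 0.1496 0.1091]
```

View pics/punch.png

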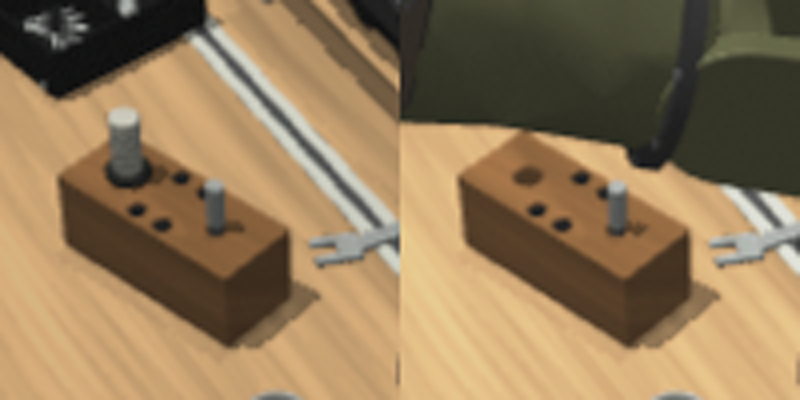

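The punch is in place, so only the drift rotated between the pads. I'll grip tighter and lean the tool to bring the drift back to vertical.

```bash
python3 - <<'E'
from h import *
f=dict(np.load("tilt.npz"))
a=axis(f,[.534,-.2085,.18],[.35,0,1],lo=-.06,hi=-.002); print(a)
r.grab(120)
th=np.arctan2(a[1][0],a[1][2]); ph=np.arctan2(a[1][1],a[1][2]); print("tilt",th,ph)
Rn=R.from_rotvec([0,-th,0])*R.from_rotvec([0,np.pi,0])
rv=Rn.as_rotvec(); print(rv)
# keep grasp point (6mm ahead of TCP along tool z) at same place, raise to .24
gp=np.array([.557,-.208,.234]); tcp=gp-.006*Rn.apply([0,0,1])
print(tcp,r.solve_ik(tcp,rv))
r.move_straight(tcp,rv,rate=.03)
s=r.get_state();print(s["time"],s["eef_pos"],s["grip_width"],s["ft_force"])
for c in ("side","top"):
    f=r.grab_frame(c); np.savez(f"up_{c}.npz",**{k:np.array(v) for k,v in f.items()})
    save(f"up_{c}.png",f["pixels"][190:320,240:420] if c=="side" else f["pixels"][150:290,270:440],4)
    for x in (.545,.557): print(c,axis(f,[x,-.209,.19],[0,0,1],lo=-.06,hi=-.002))
E
```

```text
(array([ 0.5382, -0.2051,  0.18  ]), array([ 0.3283, -0.0208,  0.9443]), 139, np.float64(-0.0543), np.float64(-0.0022), np.float64(0.001))
tilt 0.3345930724021951 -0.022023336900176674
[0.         2.80699958 0.        ]
[ 0.55502969 -0.208       0.23966726] [-0.47642364  0.27173917  1.62626394  0.18592523  0.95217905 -2.13300704]
8.1 [ 0.55485014 -0.20810718  0.24006542] 0.2225641072473794 [ 1.54229832  0.11193282 -1.54761423]
side (array([ 0.5532, -0.2062,  0.19  ]), array([ 0.0136, -0.0026,  0.9999]), 120, np.float64(-0.0546), np.float64(-0.0045), np.float64(0.0008))
side (array([ 0.5532, -0.2062,  0.19  ]), array([ 0.0136, -0.0026,  0.9999]), 120, np.float64(-0.0546), np.float64(-0.0045), np.float64(0.0008))
top (None, 0)
top (None, 0)
```

View pics/up_side.png

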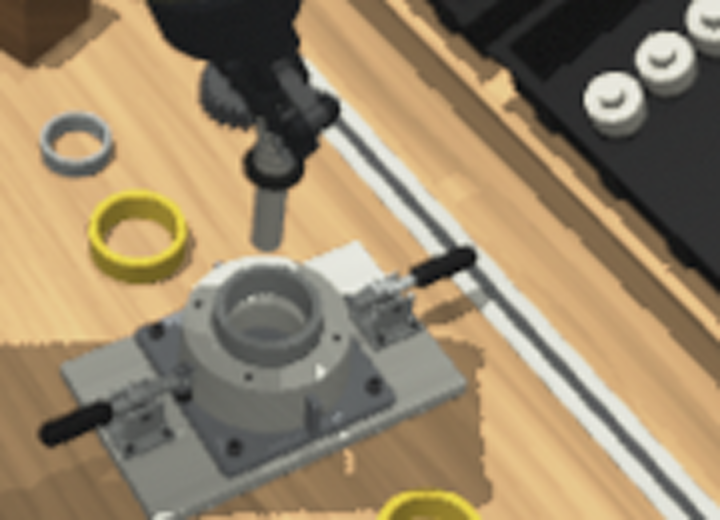

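The drift is vertical again, with its foot around crop (266,245). The contact on the way also pulled it about 8 mm lower in the grip. First touch goes on the +y side of the rim to calibrate the foot height.

```bash
cat >> h.py <<'E'
RV=[0,2.80699958,0]
CX,CY=.558,-.208   # TCP xy with foot over cup centre
def st():
    s=r.get_state(); return s["time"].__round__(2),s["eef_pos"].round(4),s["ft_force"].round(1)
E
python3 - <<'E'
from h import *
r.move_straight([CX,CY+.030,.200],RV,rate=.1)
r.wait(.2); print(st())
print(r.move_straight([CX,CY+.030,.176],rate=.015,until_force=4)); print(st())
f=r.grab_frame("side"); save("t1.png",f["pixels"][190:320,240:420],4); print(rim(f,zlo=.07))
print(axis(f,[.555,-.177,.13],[0,0,1],lo=-.06,hi=-.002))
E
```

```text
(9.05, array([ 0.5581, -0.1784,  0.2006]), array([-0.1, -0.4, -0.7]))
True
(10.19, array([ 0.558 , -0.1779,  0.1811]), array([0.6, 0.6, 2. ]))
(array([-0.0035, -0.0131,  0.0774]), 134)
(array([ 0.556 , -0.1764,  0.13  ]), array([-0.0014, -0.014 ,  0.9999]), 123, np.float64(-0.0598), np.float64(-0.003), np.float64(0.0011))
```

View pics/t1.png

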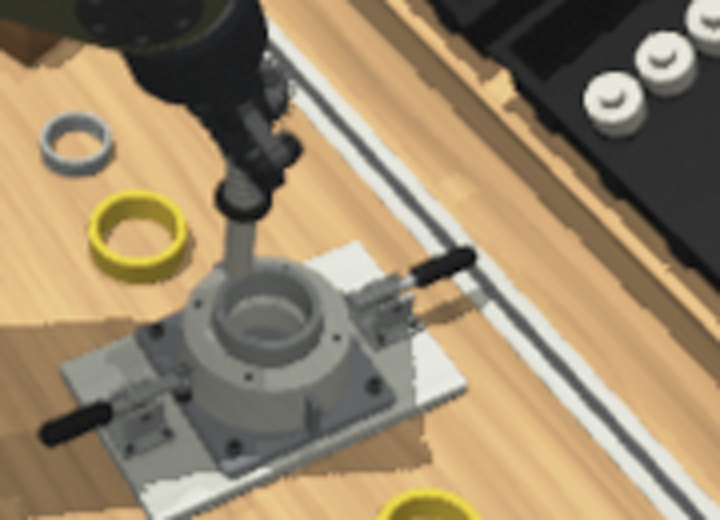

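Contact came at TCP z 0.1811, which puts the foot at about 0.077, the rim height. The foot is on the rim. Now the first tap of about 2 mm.

```bash
python3 - <<'E'
from h import *
print(r.move_straight([CX,CY+.030,.1792],rate=.02,until_force=30)); print(st())
r.move_straight([CX,CY+.030,.187],rate=.08)
f=r.grab_frame("side"); print("A",rim(f,zlo=.07)); print(axis(f,[.555,-.177,.137],[0,0,1],lo=-.06,hi=-.002))
r.move_straight([CX,CY-.030,.187],rate=.12)
print(r.move_straight([CX,CY-.030,.1775],rate=.02,until_force=30)); print(st())
r.move_straight([CX,CY-.030,.187],rate=.08)
f=r.grab_frame("side"); print("B",rim(f,zlo=.069)); print(axis(f,[.555,-.236,.137],[0,0,1],lo=-.06,hi=-.002))
save("t2.png",f["pixels"][190:320,240:420],4)
f=r.grab_frame("top"); print("Btop",rim(f,zlo=.069))
E
```

```text
False
(10.49, array([ 0.5582, -0.1779,  0.1795]), array([-0. ,  2.8,  4.3]))
A (array([-0.0064, -0.0345,  0.0766]), 143)
(array([ 0.5563, -0.1761,  0.137 ]), array([ 0.0054, -0.0087,  0.9999]), 108, np.float64(-0.0598), np.float64(-0.0022), np.float64(0.0009))
False
(12.07, array([ 0.5585, -0.2383,  0.1783]), array([-0.8, -2.4,  5.3]))
B (array([0.0356, 0.0196, 0.0754]), 103)
(array([ 0.5566, -0.2361,  0.137 ]), array([ 0.0167, -0.0169,  0.9997]), 112, np.float64(-0.0599), np.float64(-0.003), np.float64(0.0009))
Btop (array([0.0095, 0.0548, 0.0742]), 72)
```

View pics/t2.png

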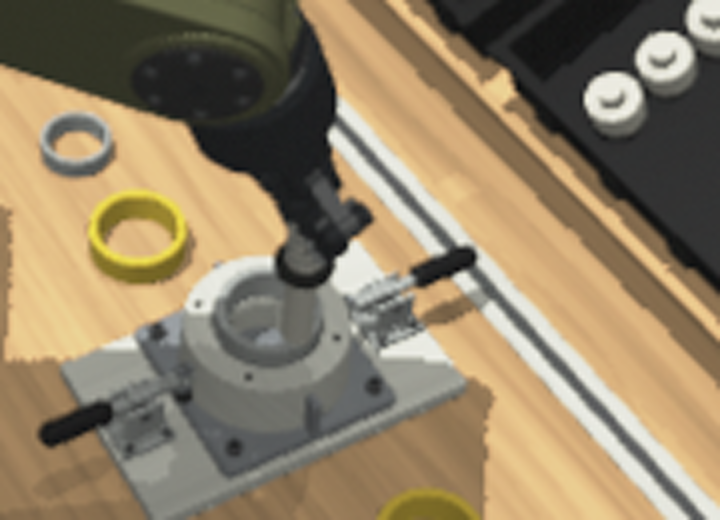

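```bash
cat >> h.py <<'E'
def tap(dx,dy,z,hop=.187,F=30):
    x,y=.557+dx,CY+dy
    p=r.get_state()["eef_pos"]
    r.move_straight([p[0],p[1],hop],RV,rate=.1)
    r.move_straight([x,y,hop],RV,rate=.12)
    r.move_straight([x,y,z+.004],rate=.06,until_force=12)
    h=r.move_straight([x,y,z],rate=.02,until_force=F); s=st()
    r.move_straight([x,y,hop],rate=.1)
    f=r.grab_frame("side"); print("stop" if h else "", s, rim(f,zlo=.064)); return f
E
python3 - <<'E'
from h import *
tap(0,.03,.1758)
f=tap(0,-.03,.1742)
print(axis(f,[.555,-.236,.137],[0,0,1],lo=-.06,hi=-.002))
f=r.grab_frame("top"); print("top",rim(f,zlo=.064))
E
```

```text
(13.95, array([ 0.5572, -0.1781,  0.1762]), array([-0.5,  1.7,  3.5])) (array([-0.005 , -0.0555,  0.0735]), 160)
 (15.81, array([ 0.5573, -0.2382,  0.1748]), array([-1. , -1.2,  3.6])) (array([-0.009 ,  0.0209,  0.0711]), 113)
(array([ 0.5555, -0.2361,  0.137 ]), array([ 0.006 , -0.0191,  0.9998]), 108, np.float64(-0.0548), np.float64(-0.0025), np.float64(0.0008))
top (array([-0.0331,  0.0292,  0.0713]), 72)
```

```bash
python3 - <<'E'
from h import *
tap(0,.03,.1730)
tap(0,-.03,.1712)
f=tap(0,.03,.1703)
f=r.grab_frame("top"); print("top",rim(f,zlo=.0635))
E
```

```text
(17.75, array([ 0.5573, -0.1781,  0.1735]), array([-0.1,  1.8,  4. ])) (array([ 0.0055, -0.0182,  0.0705]), 142)
 (19.69, array([ 0.5574, -0.2382,  0.1719]), array([-0.4, -1.4,  3.3])) (array([-0.0064,  0.0409,  0.0691]), 105)
 (21.66, array([ 0.5573, -0.1781,  0.1708]), array([0.7, 1.7, 3.7])) (array([-0.0077, -0.0176,  0.0675]), 142)
top (array([-0.3177, -0.0012,  0.0757]), 15)
```

```bash
python3 - <<'E'
from h import *
tap(0,-.03,.1690,F=25)
tap(0,.03,.1670,F=25)
tap(0,-.03,.1660,F=25)
f=tap(0,.03,.1660,F=25); save("t3.png",f["pixels"][190:320,240:420],4)
E
```

```text
(23.71, array([ 0.5574, -0.2382,  0.1698]), array([-1.6, -0.8,  4.6])) (array([-0.0102,  0.0092,  0.0669]), 108)
stop (25.55, array([ 0.5583, -0.1784,  0.1696]), array([-5.2,  2.3, 10.2])) (array([ 0.0023, -0.0085,  0.066 ]), 130)
stop (27.38, array([ 0.5581, -0.2379,  0.1695]), array([-5.5,  2.3, 11.1])) (array([0.0017, 0.    , 0.0661]), 116)
stop (29.2, array([ 0.5581, -0.1785,  0.1695]), array([-5.9,  1.9, 11.6])) (array([-0.0013, -0.0237,  0.0667]), 131)
```

View pics/t3.png

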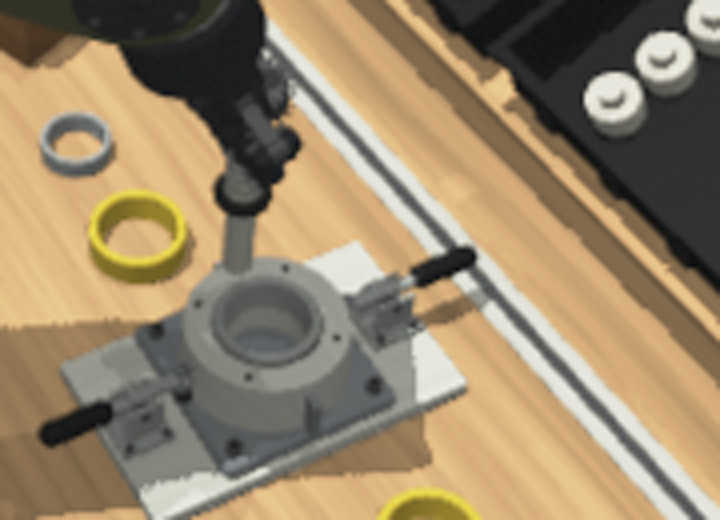

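The rim is at 0.066 and both sides stop at the same height (0.1695) against a firm stop, so the cup is home and square. Next I take the drift high over to the hole and servo it to the axis I measured at lift-out.

```bash
python3 - <<'E'
from h import *
r.move_straight([.557,-.178,.27],RV,rate=.15)
r.move_straight([.557,.0,.27],RV,rate=.2)
r.move_straight([.557,.2215,.27],RV,rate=.2)
r.move_straight([.5575,.2215,.1975],RV,rate=.12)
r.wait(.3); print(st())
f=r.grab_frame("side"); np.savez("ret.npz",**{k:np.array(v) for k,v in f.items()})
g=dict(np.load("lift_side.npz"))
for x in (g,f):
    q=cloud(x).reshape(-1,3); print(shank(q,.557,.2215,.088,.145)); print(axis(x,[.556,.222,.15],[0,0,1],lo=-.062,hi=-.004))
save("ret.png",np.hstack([g["pixels"][80:200,170:270],f["pixels"][80:200,170:270]]),4)
p=cloud(f).reshape(-1,3);print(rim(r.grab_frame("top"),zlo=.063))
E
```

```text
(33.63, array([0.5576, 0.2216, 0.198 ]), array([ 0.2, -0.4, -2.1]))
(array([ 0.5554,  0.2236, -0.0007, -0.0074]), 94, np.float64(0.093))
(array([0.5557, 0.2233, 0.15  ]), array([ 0.0024, -0.003 ,  1.    ]), 91, np.float64(-0.057), np.float64(-0.0048), np.float64(0.0012))
(array([ 0.5542,  0.2245,  0.0338, -0.0311]), 94, np.float64(0.0961))
(array([0.5561, 0.2231, 0.15  ]), array([ 0.0257, -0.023 ,  0.9994]), 92, np.float64(-0.0537), np.float64(-0.0041), np.float64(0.0012))
(array([-0.0017,  0.0002,  0.065 ]), 99)
```

View pics/ret.png

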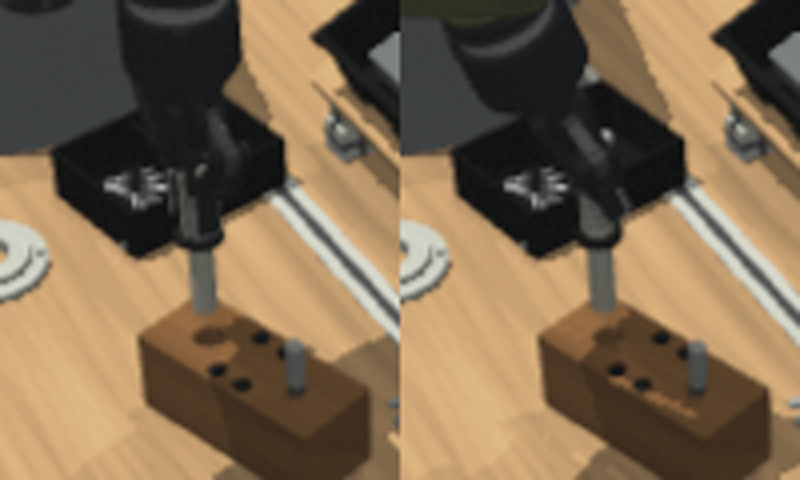

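```bash
python3 - <<'E'
from h import *
Rn=R.from_rotvec([-.018,0,0])*R.from_rotvec([0,-.027,0])*R.from_rotvec(RV); rv=Rn.as_rotvec(); print(rv.tolist())
p=np.array([.5575,.2215,.1975])
r.move_straight(p,rv,rate=.03); r.wait(.2); print(st())
A=[]
for i in range(3):
    f=r.grab_frame("side"); q=cloud(f).reshape(-1,3); print(shank(q,.557,.2215,.088,.145)); print(axis(f,[.556,.222,.15],[0,0,1],lo=-.062,hi=-.004))
E
```

```text
[-0.0045734256114693325, 2.779898034523703, -0.025019757847823135]
(34.18, array([0.5576, 0.2215, 0.1976]), array([-0.1,  0.1, -2.5]))
(array([ 0.5571,  0.2214, -0.0148,  0.0207]), 96, np.float64(0.0934))
(array([0.5561, 0.2233, 0.15  ]), array([-0.0196,  0.0287,  0.9994]), 90, np.float64(-0.0564), np.float64(-0.0061), np.float64(0.0014))
(array([ 0.5565,  0.2229,  0.0028, -0.0227]), 98, np.float64(0.0908))
(array([0.5566, 0.2221, 0.15  ]), array([ 5.0e-04, -9.4e-03,  1.0e+00]), 97, np.float64(-0.0592), np.float64(-0.0046), np.float64(0.0013))
(array([ 0.5581,  0.2223, -0.0468, -0.0114]), 98, np.float64(0.0896))
(array([0.5554, 0.222 , 0.15  ]), array([-0.0431, -0.0016,  0.9991]), 97, np.float64(-0.0606), np.float64(-0.004), np.float64(0.0012))
```

```bash
python3 - <<'E'
from h import *
Q=[];pix=[]
for i in range(12):
    f=r.grab_frame("side"); Q.append(cloud(f).reshape(-1,3)); pix.append(f["pixels"].astype(float)); 
    o=r.tip_of("side","drift_foot") if i<4 else []
    h=r.tip_of("side","drift_hole") if i<4 else []
    if i<4: print([(np.round(d["position"],1),round(d["score"],2)) for d in o[:2]+h[:2]])
q=np.vstack(Q); print(shank(q,.557,.2215,.088,.145))
A=[shank(x,.557,.2215,.088,.145)[0] for x in Q]; print(np.mean(A,0).round(4),np.std(A,0).round(4))
im=np.mean(pix,0).astype(np.uint8); save("hole.png",im[110:180,180:270],8)
K=f["K"]
for n,w in (("hole",[.557,.2215,.066]),("foot",[.557,.2215,.094])):
    x=rotm(f["attitude"]).T@(np.array(w)-f["xyz"]); print(n,(K[0][0]*x[0]/-x[2]+K[0][2]),(K[1][1]*-x[1]/-x[2]+K[1][2]))
E
```

```text
[(array([224., 157.]), 0.71), (array([374.8, 377.8]), 0.62), (array([221.4, 159.5]), 0.66)]
[(array([226. , 156.4]), 0.72), (array([221.5, 160.6]), 0.7)]
[(array([225.7, 158. ]), 0.74), (array([222.3, 160.4]), 0.94), (array([308.6, 270.6]), 0.75)]
[(array([224.8, 153.8]), 0.44), (array([221.8, 160.8]), 0.97)]
(array([ 0.5573,  0.2219, -0.0174,  0.0037]), 1147, np.float64(0.0913))
[ 0.5573  0.2218 -0.0174  0.0051] [0.0005 0.0007 0.0147 0.0168]
hole 221.95944866705693 163.40631582557003
foot 221.2960243855982 155.73302297874906
```

View pics/hole.png

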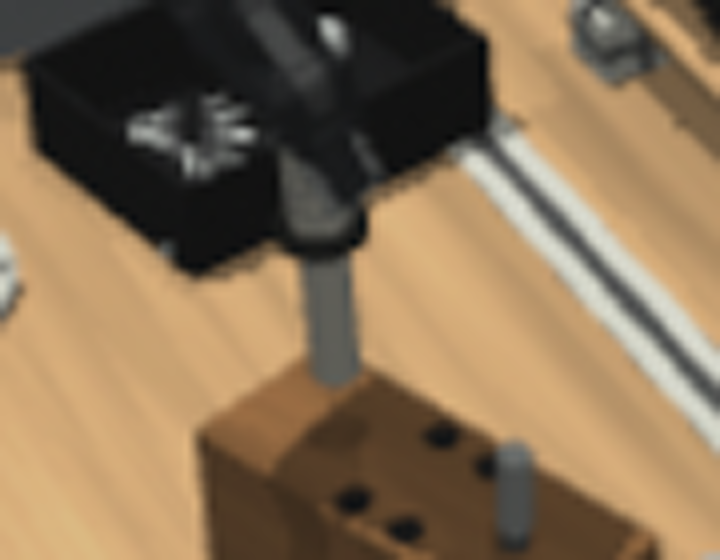

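Averaged over 12 frames, I overcorrected the x-lean by about 0.017 rad and the foot sits about 1 mm low in y. I'll trim both and then insert with force guarding.

```bash
python3 - <<'E'
from h import *
Rn=R.from_rotvec([-.016,0,0])*R.from_rotvec([0,-.010,0])*R.from_rotvec(RV); rv=Rn.as_rotvec(); print(rv.tolist())
p=np.array([.5575,.2225,.1975])
r.move_straight(p,rv,rate=.03); r.wait(.2); print(st())
q=np.vstack([cloud(r.grab_frame("side")).reshape(-1,3) for i in range(8)]); print(shank(q,.557,.2215,.088,.145))
print(r.move_straight([p[0],p[1],.155],rate=.03,until_force=6)); print(st())
f=r.grab_frame("side"); save("ins.png",f["pixels"][110:200,170:290],6)
E
```

```text
[-0.0038938851097498526, 2.7969185031061903, -0.022375825377827632]
(35.78, array([0.5575, 0.2225, 0.1975]), array([ 0.3, -0.3, -1. ]))
(array([ 0.5555,  0.2234, -0.0016, -0.0034]), 750, np.float64(0.0919))
False
(37.75, array([0.5576, 0.2225, 0.1552]), array([ 0.3, -1. , -2. ]))
```

View pics/ins.png

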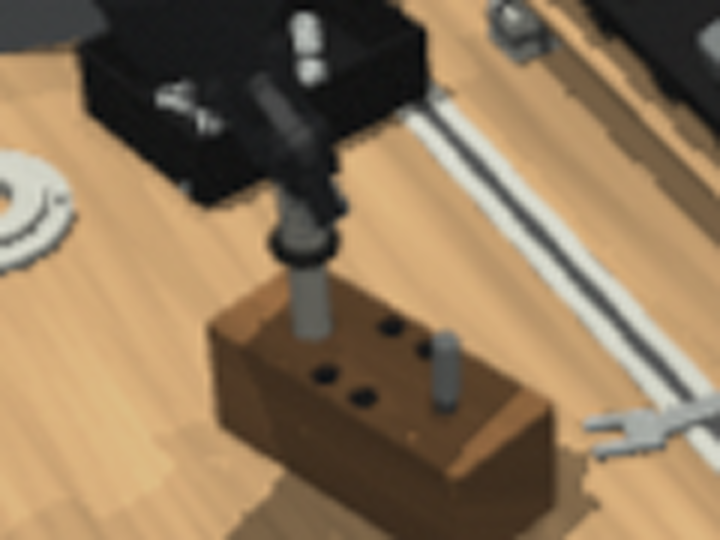

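The shank has entered the hole without contact. Continuing down to the floor.

```bash
python3 - <<'E'
from h import *
print(r.move_straight([.5575,.2225,.1095],rate=.03,until_force=8)); print(st())
f=r.grab_frame("side"); save("ins2.png",f["pixels"][110:200,170:290],6)
E
```

```text
True
(39.12, array([0.5577, 0.2225, 0.1118]), array([-2. , -0.1,  5.3]))
```

View pics/ins2.png

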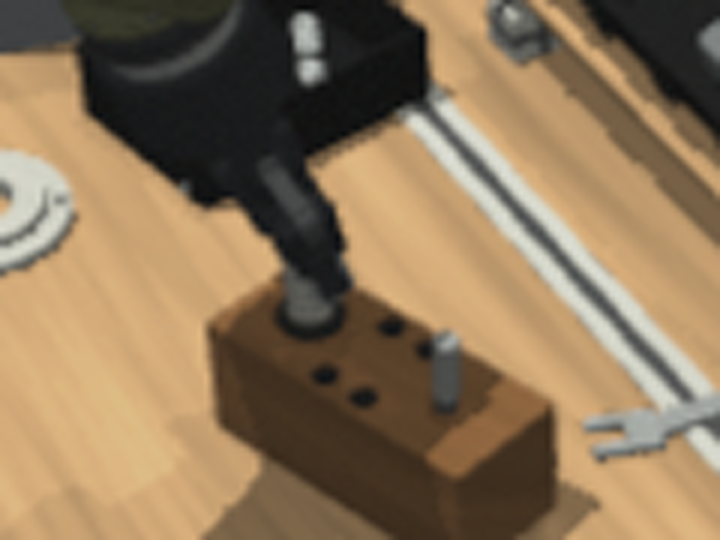

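The collar is on the block and the floor contact is at the predicted height. Release, back off along the tool axis, then check.

```bash
python3 - <<'E'
from h import *
r.let_go()
s=r.get_state(); z=R.from_rotvec(s["eef_rot"]).apply([0,0,1])
r.move_straight(s["eef_pos"]-.10*z,rate=.12)
p=r.get_state()["eef_pos"]; r.move_straight([.40,.22,.33],[0,np.pi,0],rate=.2)
r.wait(.3); print(st())
for c in ("side","top"):
    f=r.grab_frame(c); g=dict(np.load(c+"0.npz")); q=cloud(f).reshape(-1,3)
    t=q[(np.hypot(q[:,0]-.557,q[:,1]-.221)<.018)&(q[:,2]>.11)&(q[:,2]<.15)]
    print(c,"rim",rim(f,zlo=.063),"drift top",((t.min(0)+t.max(0))/2).round(4),np.percentile(t[:,2],80).round(4),len(t))
    save(f"end_{c}.png",f["pixels"],1.4)
E
```

```text
(42.14, array([0.4001, 0.22  , 0.3296]), array([-0.3, -0.8,  0.2]))
side rim (array([-0.0186, -0.0085,  0.0661]), 137) drift top [0.5555 0.2214 0.1178] 0.1212 48
top rim (array([ 0.    , -0.0027,  0.0655]), 101) drift top [0.5591 0.222  0.1188] 0.1214 58
```

View pics/end_side.png

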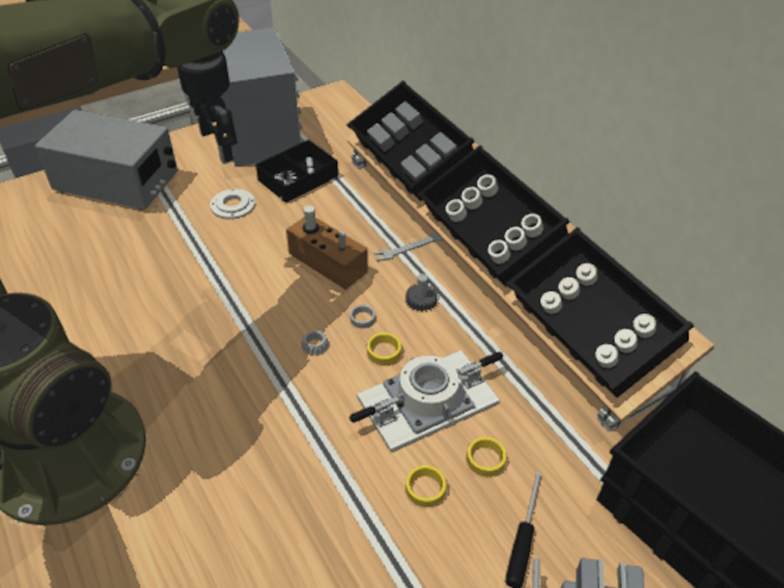

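View pics/end_top.png

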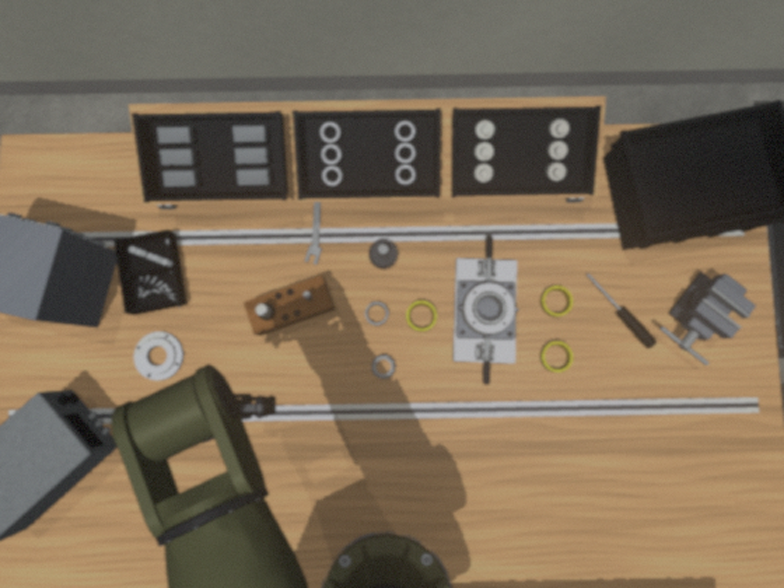

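The drift is back in its hole at (221,155) and the cup is flush in the housing at (307,270). The other parts look unmoved. One averaged tilt check before I hand in.

```bash
python3 - <<'E'
from h import *
for c in("side","top"):
    A=[rim(r.grab_frame(c),zlo=.062)[0] for i in range(12)]; print(c,np.mean(A,0).round(4),(np.std(A,0)/12**.5).round(4))
E
```

```text
side [-0.0016 -0.0065  0.0659] [0.0037 0.0026 0.0001]
top [0.006  0.0019 0.065 ] [0.0043 0.003  0.0001]
```

```bash
python3 - <<'E'
from h import *
r.finish_job(); print("done")
E
```

```text
the job is handed in; nothing more can be done
done
```

I tapped the cup home with the nylon drift, put the drift back in its hole, let go and handed the job in at about 43 s. The hand-in gives no verdict.

- **Cup:** I tapped alternately on the +y and −y sides of the rim, in small steps, until both sides hit a firm stop at the same height. The last averaged checks put the rim at 65.9 mm (side camera) and 65.0 mm (top camera), against the 66 mm expected. The tilt measured under 0.01 rad.
- **Drift:** It went back in without touching the sides, and its foot reached the hole's floor at the predicted height. Its top measured about 120 mm above the bench at the same position as at the start, and the robot ended well clear of everything.
- **What went wrong:** Carrying the drift to the cup, it leaned about 19° and slid about 8 mm in the grip. It most likely clipped the top of the punch, because I moved too low at that point. I leaned the tool to bring the drift back to vertical.
- **Other parts:** A check right after showed the punch had not visibly moved (within about 1 mm). The other parts look unmoved in the final pictures; I did not measure them individually.

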